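# Scan the label of the standing carton

### The job

Take the hand scanner out of its cradle and point its window straight at the barcode label on the carton that stands on end, about 7 cm in front of the middle of the label; hold it steady there for a good second so that it reads. Then lay the scanner back in its cradle the way it lay before and let go of it; do not shove the carton.

Things in the scene. Friction and masses are not known exactly. Their poses are not given: they have to be found in the camera images.
- scanner_mid (a point): Centre of the hand scanner, a 170 mm bar, grey handle, black tail, larger black nose, round button on top near the nose, 160 g: half-way along and 13 mm above its flat underside. x runs along it to the nose, z up. Flat-sided handle 28 mm wide, 26 high, from x = -54 to +47 mm; nose from 47 to 85 mm, 34 wide, 30 high. It lies level, centred (within 6 mm) in the cradle; grip across the handle here.
- scanner_window (a point): Centre of the scanner's window, the end face of its nose: 85 mm ahead of scanner_mid along x and 2 mm above it. Same axes; it looks along +x.
- scanner_focus (a point): The point that the scanner looks at, in the air 70 mm straight ahead of the window (155 mm ahead of scanner_mid along x, 2 mm above it). Same axes. It is to lie on the middle of the label.
- cradle: Black cradle fixed to the bench; origin at the centre of its underside, x along the scanner towards its nose. Base plate 150 x 78 x 8 mm; two U-shaped saddles, 12 mm thick along x, at x = -45 and +45 mm. Their floor, 22 mm above the bench, carries the scanner's underside; their side walls rise to 38 mm, 40 mm apart at the bottom and 45 mm at the top.
- label_mid (a point): Centre of the white paper barcode label, 36 mm wide and 46 mm high, on an upright face of the standing carton, 55 mm above the bench. x points straight out of the label (the scanner must look the opposite way), z is up.
- stand: Loose plywood board 85 x 75 x 10 mm with the brown carton fixed on it, standing on end (55 x 40 mm, its top 86 mm above the bench). Origin at the centre of the board's underside; the label is on its -x side. A second such carton, lying flat on the bench with a label too, is not wanted.

How it is judged:
By the outcome, as a careful person would: the job done as asked, in the order asked, and still so for the second after the job is handed in, with the robot touching nothing.
It also fails if it takes over 50 s, if anything falls off the work surface, if the arm or the gripper's body presses on something with over 40 N, if the wrist force passes 120 N, or if a joint passes its speed limit or range.

### The arm

A 6-joint arm with a two-finger parallel gripper is mounted at the origin on a cart in front of the work surface, level with it; the furniture and walls round the work are solid. World frame = base frame: x ahead of the robot, y to its left, z up, the work surface at z = 0. Lengths are in m, angles in rad, forces in N, time in s.
With the tool pointing down it reaches from about 0.3 to 0.75 m from the base axis. Payload 8.5 kg.
Tool frame: the origin (TCP) lies on the front face of the gripper's body, between the roots of the fingers; the fingertips stand 73 mm ahead of it and the grasp point (between the pads) lies 54 mm ahead of it; z points along the fingers, x is the direction in which the jaws open and shut, and the axes are right-handed (so a half turn about z gives the same grasp; the last joint's range is limited). The gripper opens to 85 mm and grips with 20 to 120 N. Pads are 22 mm wide; open, the fingers measure 114 mm over their backs; the gripper's body (76 mm by 85 mm) begins 54 mm behind the grasp point. The pads swing forward as they close: fully open they stand 13 mm farther back than shut.
Start: joints at [-1.452, 0.381, 1.297, -0, 1.464, -0.215], TCP at [0.18, -0.52, 0.304] pointing down, gripper open.
Joint ranges: [-3.11, 3.11], [-0.89, 2.33], [0.22, 2.48], [-1.42, 4.56], [0.17, 2.85], [-2.88, 2.88]. Speed limits (rad/s): [2.39, 2.39, 3.14, 3.14, 3.14, 3.14].

### API

Orientations are given as [roll, pitch, yaw] about the fixed x, y, z axes, in that order (R = Rz(yaw) Ry(pitch) Rx(roll)).
In Python, from cell import manip gives the robot as it stands.
- The arm moves only by the shell command python3 -m crank 'ROWS' [OPENING] [FORCE]. ROWS is text: rows parted by semicolons, each of 6 numbers parted by spaces: the shift along the tool's x, y, z each as a share of 50 cm, from -1 to 1, then the turn, a rotation vector about the tool's x, y, z each as a share of 45 degrees, from -1 to 1. In form: dx dy dz wx wy wz; .... A call has 1 to 20 rows; each row shifts and turns the commanded pose from where the row before left it, along the tool's axes as they then stand; what a row does not reach is not made up. A row lasts 1/8 s, in which the tool goes at most 62.5 mm and 10.7 degrees, less where a joint would pass 70% of its speed; a pose out of reach is approached as far as the arm can. A call with a number of a shift or a turn outside -1 to 1 is refused whole. A call with a gripper value outside its range is refused whole. OPENING is the opening, from 0 (shut) to 1 (fully open), set as the call begins (- or left out, the last holds). The fingers move at their own pace and stop on an object; FORCE is the grip in N (left out, the last holds). Time passes only in rows, so rows that do not move let the fingers close. It gives the time, the measured TCP pose, the force and the opening at its end, in the units of the state.
- manip.observe(): the state, without advancing time (a new reading comes with each control period).
- manip.capture(name): name is "scene" or "top" or "wrist"; returns the picture (400x640x3 uint8, red, green, blue); there is no depth.
- manip.calibration(name): a dict with "mtx" (3x3 intrinsics, pixels), "rvec" (rotation vector, rad) and "tvec" (3), from world to camera coordinates, as OpenCV has them. Camera axes: x right, y down, z forward; pixel columns grow to the right and rows downward; lengths in m; the calibration is good to about 2 mm. A picture is of the moment at which its call begins: read the wrist's pose just before it. calibration takes no time and is no camera call; for the wrist camera it gives the pose at the moment of the call.
- manip.job_done(): hands the job in, once; it reports no verdict.
The state is a dict: "time": time; "qpos": joint angles; "qvel": joint speeds; "effort": joint torques, N m; "tcp_pos": TCP position; "tool_rot": TCP orientation; "contact_force": force on the tool from outside, world axes, zero at the start; "torque": the same for the moment, N m; "width": finger opening in m.
Only numpy, scipy, OpenCV 4.12 (cv2) and the standard library are available. Lean on these libraries where they do the work, as an engineer would, in place of code of your own. Each camera call takes 0.05 s, during which the arm holds its last target.

## Working session

There is one attempt and no reset: what is moved stays moved. The work goes in short steps, Python scripts to look and compute and a shell command to move; the robot and the scene stay as the last step left them, time stands still between calls to the robot, and variables do not carry over. Pictures are saved under pics/ and viewed, and the job is handed in when it is done.

```bash
ls; mkdir -p pics
python3 - <<'E'
from cell import manip
import cv2
print(manip.observe())
for n in ("scene","top","wrist"):
    c=manip.calibration(n); print(n,c)
    im=manip.capture(n); cv2.imwrite(f"pics/{n}0.png",im[:,:,::-1])
E
```

```text
pics
{'time': 0.0, 'qpos': array([-1.45233543e+00,  3.81213125e-01,  1.29827144e+00,  1.17791357e-05,
        1.46356008e+00, -2.15306677e-01]), 'qvel': array([ 0.00066025,  0.00258555,  0.00212746, -0.00079472,  0.0005746 ,
        0.00014932]), 'effort': array([ 6.17887981e-04, -4.48460984e+01, -2.31279051e+01, -1.26370096e-04,
        4.78929724e-03,  1.53957342e-05]), 'tcp_pos': array([ 0.18015709, -0.51946387,  0.30329889]), 'tool_rot': array([-3.14127100e+00,  1.41596222e-03, -1.23702979e+00]), 'contact_force': array([-0.94693109, -0.94644179, -0.30857518]), 'torque': array([ 0.01825716, -0.02158618, -0.04110458]), 'width': 0.08525903185655527}
scene {'mtx': array([[507.2606327 ,   0.        , 323.32022747],
       [  0.        , 507.2606327 , 198.96362406],
       [  0.        ,   0.        ,   1.        ]]), 'rvec': array([ 1.17331668, -2.12481646,  1.12182503]), 'tvec': array([0.25735233, 0.35320432, 0.90505972])}
top {'mtx': array([[371.12353485,   0.        , 312.157916  ],
       [  0.        , 371.12353485, 187.50555885],
       [  0.        ,   0.        ,   1.        ]]), 'rvec': array([ 2.20750997, -2.19810188,  0.09362275]), 'tvec': array([-0.06753172,  0.56105519,  1.09854802])}
wrist {'mtx': array([[333.97029217,   0.        , 321.55674649],
       [  0.        , 333.97029217, 204.3631767 ],
       [  0.        ,   0.        ,   1.        ]]), 'rvec': array([-2.32875182,  1.65765532,  0.27834239]), 'tvec': array([-0.55052794, -0.04167976,  0.38068555])}
```

View pics/scene0.png

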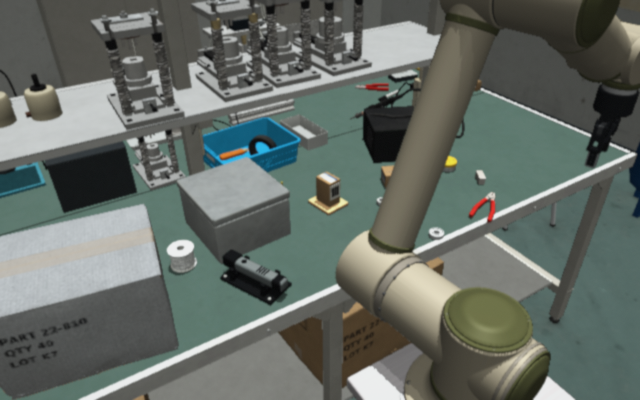

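View pics/top0.png

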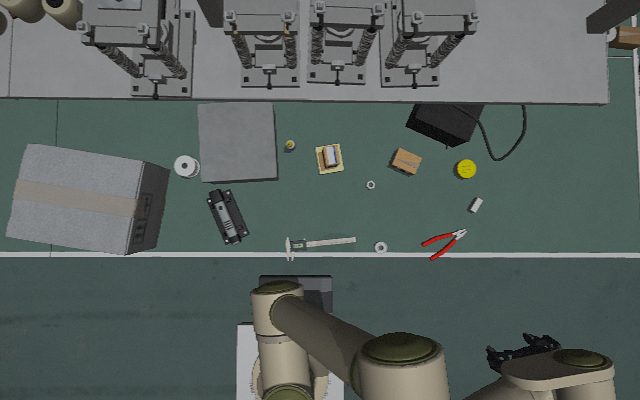

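View pics/wrist0.png

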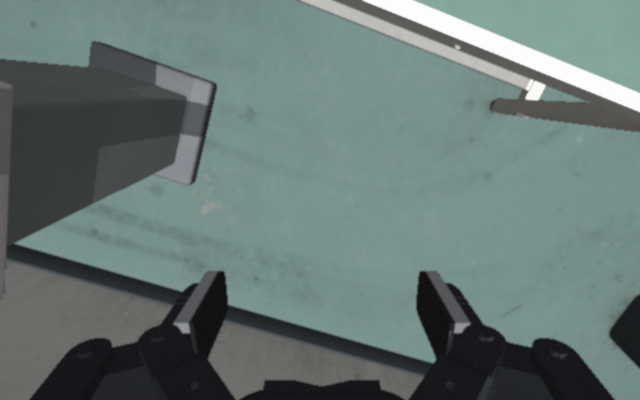

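Run:
```python
import cv2,numpy as np
a=cv2.imread("pics/top0.png"); s=cv2.imread("pics/scene0.png")
A=cv2.resize(a[180:255,190:265],None,fx=8,fy=8,interpolation=cv2.INTER_CUBIC)
B=cv2.resize(a[135:180,305:355],None,fx=12,fy=12,interpolation=cv2.INTER_CUBIC)
C=cv2.resize(s[160:220,295:365],None,fx=10,fy=10,interpolation=cv2.INTER_CUBIC)
D=cv2.resize(s[235:310,210:300],None,fx=8,fy=8,interpolation=cv2.INTER_CUBIC)
for n,x in zip("ABCD",(A,B,C,D)): cv2.imwrite(f"pics/{n}.png",x)
```

```text
(no output)
```

View pics/A.png

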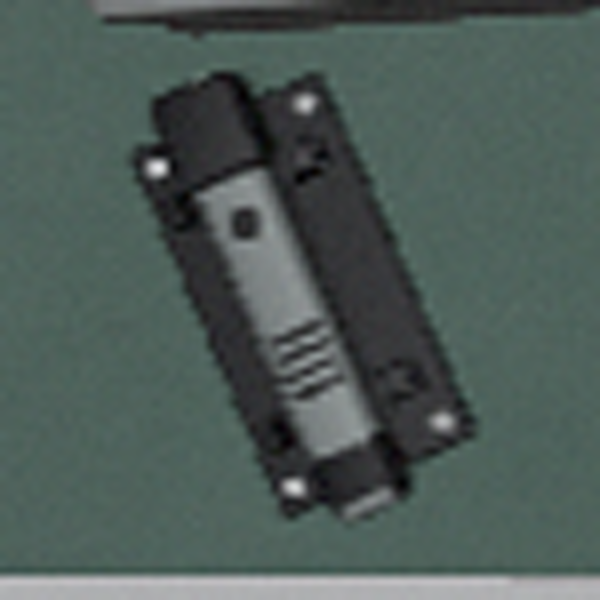

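View pics/B.png

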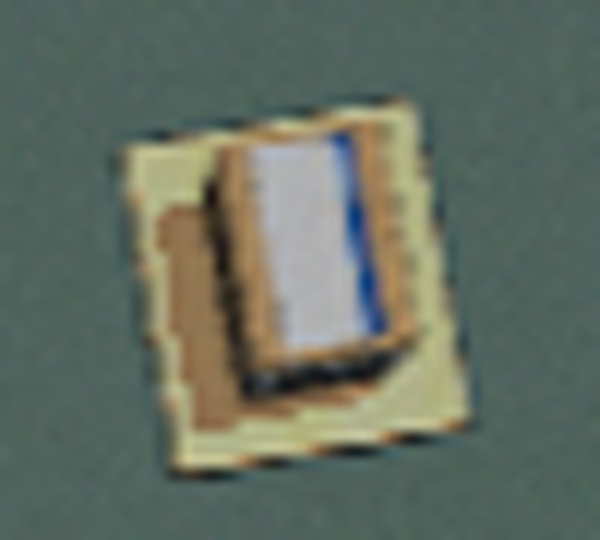

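View pics/C.png

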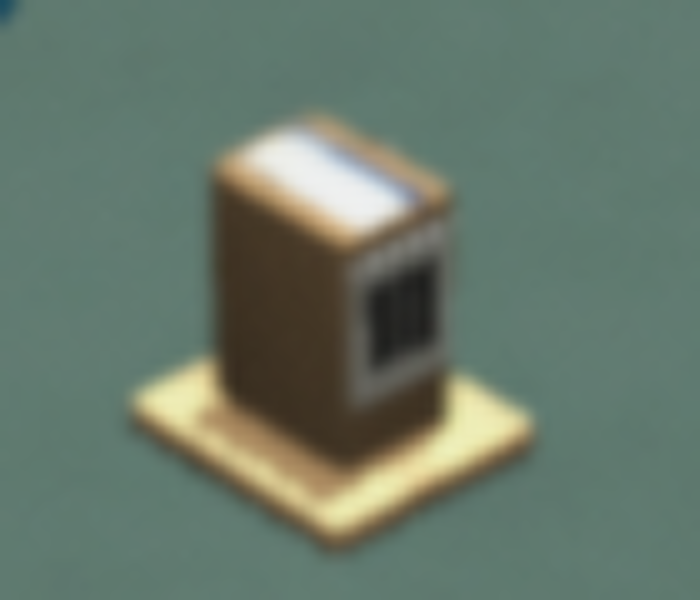

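View pics/D.png

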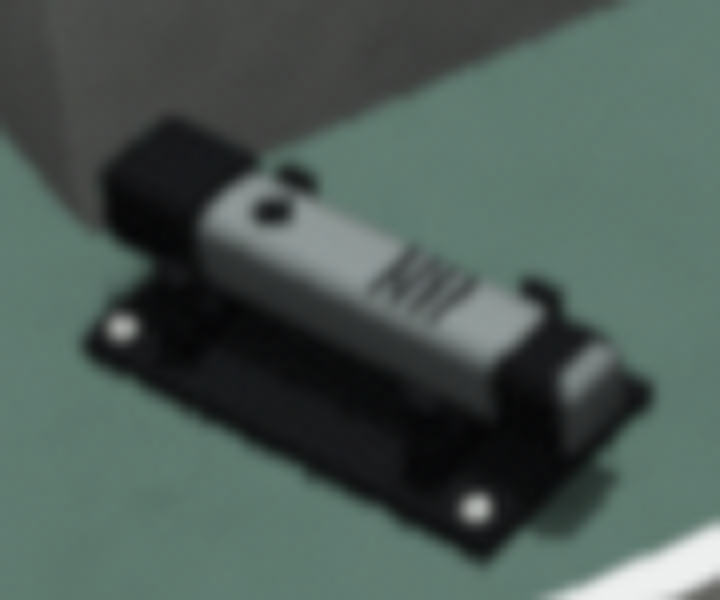

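```bash
cat > h.py <<'E'
import numpy as np,cv2
from scipy.optimize import least_squares
from scipy.spatial.transform import Rotation as R
def proj(c,P):
    return cv2.projectPoints(np.asarray(P,float).reshape(-1,3),c["rvec"],c["tvec"],c["mtx"],None)[0].reshape(-1,2)
def fit(obs,x0):
    # obs: list of (cal, model pts, pixels); pose x,y,yaw (planar)
    def T(p,P):
        P=np.asarray(P,float);c,s=np.cos(p[2]),np.sin(p[2])
        return np.c_[c*P[:,0]-s*P[:,1]+p[0],s*P[:,0]+c*P[:,1]+p[1],P[:,2]]
    def f(p): return np.concatenate([(proj(c,T(p,P))-np.asarray(u,float)).ravel() for c,P,u in obs])
    r=least_squares(f,x0); return r.x,r.fun.reshape(-1,2).round(1)
def crop(uv,sc,off): return (np.asarray(uv,float)+.5)/sc-.5+np.asarray(off,float)
def ray(c,uv,z=None):
    Rm=cv2.Rodrigues(c["rvec"])[0]; o=-Rm.T@c["tvec"]
    d=Rm.T@np.linalg.inv(c["mtx"])@[uv[0],uv[1],1]
    return o+d*(z-o[2])/d[2]
E
python3 - <<'E'
from h import *
from cell import manip
t=manip.calibration("top");s=manip.calibration("scene")
X,Y,z=.075,.039,.008
P=[[X,Y,z],[X,-Y,z],[-X,-Y,z],[-X,Y,z]]
uA=crop([[135,150],[318,78],[475,432],[290,515]],8,(190,180))
PD=[[X,Y,0],[-X,Y,0],[-X,-Y,z]]
# scene view
for c,name in((t,'t'),(s,'s')):
    Rm=cv2.Rodrigues(c["rvec"])[0];print(name,-Rm.T@c["tvec"])
print([ray(t,u,z).round(3) for u in uA])
uD=crop([[85,345],[485,560],[655,395]],8,(210,235))
print([ray(s,u,z).round(3) for u in uD])
g=ray(t,uA.mean(0),z)
print(fit([(t,P,uA)],[g[0],g[1],.5]))
PD=[[X,Y,z],[-X,Y,z],[-X,-Y,z]]
print(fit([(s,PD,uD)],[g[0],g[1],.5]))
z=.01;X,Y=.0425,.0375
uB=crop([[125,148],[412,100],[468,425],[175,470]],12,(305,135))
P=[[X,Y,z],[X,-Y,z],[-X,-Y,z],[-X,Y,z]]
g=ray(t,uB.mean(0),z)
print(fit([(t,P,uB)],[g[0],g[1],.1]))
uC=crop([[130,400],[335,540],[535,430]],10,(295,160))
print([ray(s,u,z).round(3) for u in uC])
# label corners: try as -x side
PL=[[-.0275,.018,.078],[-.0275,-.018,.078],[-.0275,-.018,.032],[-.0275,.018,.032]]
uL=crop([[350,265],[447,225],[445,375],[350,408]],10,(295,160))
print(fit([(s,[[-X,Y,z],[-X,-Y,z]],uC[[1,2]])],[g[0],g[1],.1]))
print(fit([(s,PL,uL)],[g[0],g[1],.1]))
print(fit([(t,P,uB),(s,PL,uL)],[g[0],g[1],.1]))
E
```

```text
t [ 0.49421216 -0.03756128  1.13158946]
s [-0.33730846  0.50371401  0.80163072]
[array([0.528, 0.253, 0.008]), array([0.555, 0.185, 0.008]), array([0.423, 0.124, 0.008]), array([0.392, 0.192, 0.008])]
[array([0.52 , 0.257, 0.008]), array([0.384, 0.198, 0.008]), array([0.415, 0.129, 0.008])]
(array([0.47433169, 0.18826343, 0.41960422]), array([[-0.6,  0.3],
       [ 0.5, -1.2],
       [ 0.6,  0.3],
       [-0.4,  0.6]]))
(array([0.46753184, 0.19250704, 0.4014933 ]), array([[-0.7, -0.2],
       [-0.3,  0.2],
       [ 1. , -0.1]]))
(array([ 0.6511271 , -0.11674487,  0.16424085]), array([[-0.2, -0.3],
       [ 0.1, -0.1],
       [ 0. ,  0.1],
       [ 0.1,  0.3]]))
[array([ 0.684, -0.071,  0.01 ]), array([ 0.596, -0.083,  0.01 ]), array([ 0.611, -0.157,  0.01 ])]
(array([ 0.64527712, -0.11227137,  0.18460245]), array([[ 0. , -0.1],
       [-0. ,  0.1]]))
(array([ 0.64765331, -0.1151932 ,  0.12134189]), array([[-0.4,  0.5],
       [ 0.3, -0.2],
       [ 0.4, -0.9],
       [-0.3,  0.5]]))
(array([ 0.6501365 , -0.1160351 ,  0.15457558]), array([[-0.3, -0.1],
       [ 0. ,  0.3],
       [-0.3,  0.6],
       [-0.3,  0.5],
       [-0.2, -0.1],
       [ 0.2, -0.9],
       [ 0.2, -1.6],
       [-0.1, -0. ]]))
```

```bash
cat >> h.py <<'E'
def delta(pos,yaw,o=None):
    from cell import manip
    o=o or manip.observe(); R0=R.from_euler("xyz",o["tool_rot"]); p=np.asarray(o["tcp_pos"])
    R1=R.from_euler("xyz",[np.pi,0,yaw])
    d=R0.inv().apply(np.asarray(pos)-p); w=(R0.inv()*R1).as_rotvec()
    print("t",o["time"],"pos",p.round(4),"rot",np.round(o["tool_rot"],4),"w",round(o["width"],4),"F",np.round(o["contact_force"],1))
    print("shift shares total (start axes)",(d/.5).round(4),"max rows",np.abs(d/.5).max()/.125,"norm rows",np.linalg.norm(d)/.0625)
    print("turn shares total",(w/np.radians(45)).round(4),"deg",np.degrees(np.linalg.norm(w)).round(2))
    d1=R1.inv().apply(np.asarray(pos)-p);print("shift shares if turned first",(d1/.5).round(4))
E
python3 - <<'E'
from h import *
from cell import manip
c=manip.calibration("wrist");Rm=cv2.Rodrigues(c["rvec"])[0];o=-Rm.T@c["tvec"]
ob=manip.observe();R0=R.from_euler("xyz",ob["tool_rot"])
print("cam in tool",R0.inv().apply(o-ob["tcp_pos"]),(R0.inv().as_matrix()@Rm.T).round(3))
delta([.45,.02,.3],-1.16)
E
```

```text
cam in tool [ 0.00084593 -0.08442808 -0.06976504] [[ 1.    -0.001  0.001]
 [ 0.     0.945  0.326]
 [-0.001 -0.326  0.945]]
t 0.15 pos [ 0.1802 -0.5195  0.3035] rot [-3.1413e+00  1.1000e-03 -1.2370e+00] w 0.0856 F [-0.3 -0.8 -0.3]
shift shares total (start axes) [-0.8427 -0.8633  0.008 ] max rows 6.906793091511631 norm rows 9.65169341929302
turn shares total [-0.0004  0.0013 -0.0981] deg 4.41
shift shares if turned first [-0.7738 -0.9256  0.0069]
```

```bash
python3 -m crank '-0.04 -0.043 0 0 0 0; -0.08 -0.085 0 0 0 0; -0.08 -0.085 0 0 0 0; -0.08 -0.085 0 0 0 0; -0.08 -0.085 0 0 0 0; -0.08 -0.085 0 0 0 0; -0.08 -0.085 0 0 0 0; -0.08 -0.085 0 0 0 0; -0.08 -0.085 0 0 0 0; -0.08 -0.085 0 0 0 0; -0.08 -0.085 0 0 0 0; -0.04 -0.04 0 0 0 -0.1; 0 0 0 0 0 0; 0 0 0 0 0 0' 1
python3 - <<'E'
from h import *
from cell import manip
import pickle
delta([.45,.02,.3],-1.16)
c=manip.calibration("wrist"); im=manip.capture("wrist"); cv2.imwrite("pics/w1.png",im[:,:,::-1]); pickle.dump(c,open("w1.pkl","wb"))
E
```

```text
time: 1.9
tcp_pos: [0.4765, 0.0484, 0.3037]
tool_rot: [3.141, 0.0, -1.16]
contact_force: [-0.2, -0.8, 0.0]
width: 0.0857
t 1.9 pos [0.4765 0.0484 0.3037] rot [ 3.1409e+00  1.0000e-04 -1.1597e+00] w 0.0857 F [-0.2 -0.8  0. ]
shift shares total (start axes) [0.0309 0.0712 0.0075] max rows 0.5696322928543738 norm rows 0.6239210222560934
turn shares total [0.0008 0.0002 0.0004] deg 0.04
shift shares if turned first [0.0309 0.0712 0.0075]
```

View pics/w1.png

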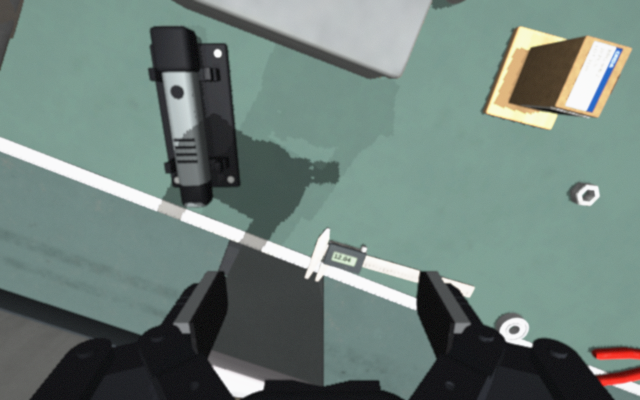

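Run:
```python
import cv2
a=cv2.imread("pics/w1.png")
cv2.imwrite("pics/E.png",cv2.resize(a[15:215,135:255],None,fx=3,fy=3,interpolation=cv2.INTER_CUBIC))
cv2.imwrite("pics/F.png",cv2.resize(a[20:135,480:640],None,fx=5,fy=5,interpolation=cv2.INTER_CUBIC))
```

```text
(no output)
```

View pics/E.png

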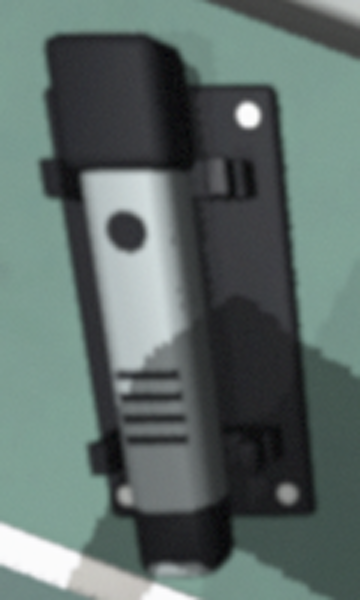

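View pics/F.png

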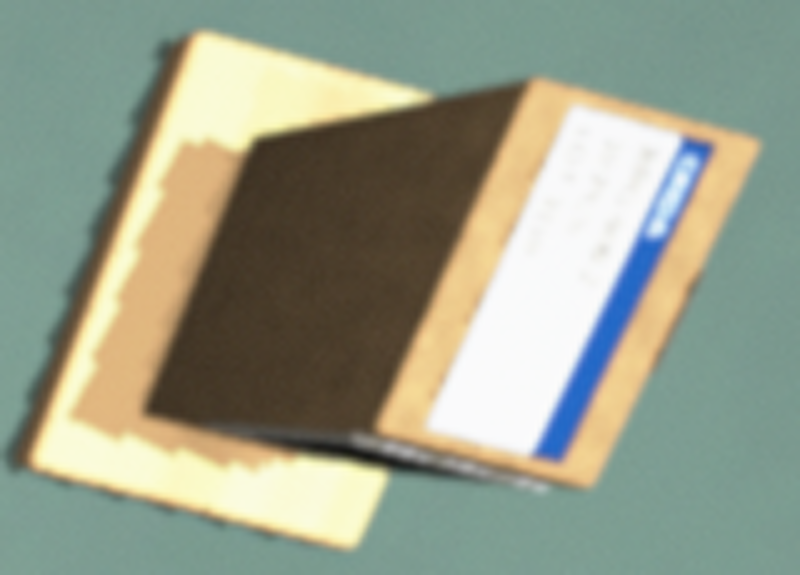

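Run:
```python
from h import *
import pickle
w=pickle.load(open("w1.pkl","rb"))
X,Y,z=.075,.039,.008
u=crop([[275,88],[313,515],[110,515]],3,(135,15))
print("cradle",fit([(w,[[X,-Y,z],[-X,-Y,z],[-X,Y,z]],u)],[.47,.19,.4]))
S=[ray(w,q,.009) for q in crop([[248,115],[287,494],[125,494]],3,(135,15))]
print("screws",np.round(S,4),"mid",(S[0]+S[2])/2,"yaw",np.arctan2(*(S[0]-S[1])[[1,0]]))
H=.048
u=crop([[83,168],[188,168],[228,508],[133,512]],3,(135,15))
print("scanner",fit([(w,[[.047,.014,H],[.047,-.014,H],[-.054,-.014,H],[-.054,.014,H]],u)],[.47,.19,.4]))
b=crop([[200,33],[35,460],[355,548]],5,(480,20)); z=.01;X,Y=.0425,.0375
Pb=[[X,Y,z],[-X,Y,z],[-X,-Y,z]]
print("board",fit([(w,Pb,b)],[.65,-.11,.15]))
k=crop([[535,80],[760,145],[595,487],[378,432]],5,(480,20)); z=.086;X,Y=.0275,.02
Pk=[[X,Y,z],[X,-Y,z],[-X,-Y,z],[-X,Y,z]]
print("carton",fit([(w,Pk,k)],[.65,-.11,.15]))
print([ray(w,q,.086).round(4) for q in k])
```

```text
cradle (array([0.47269172, 0.19043147, 0.411352  ]), array([[ 0.5, -1.9],
       [ 0.1,  1.3],
       [-0.7,  1.3]]))
screws [[0.5438 0.19   0.009 ]
 [0.4251 0.1368 0.009 ]
 [0.4009 0.1925 0.009 ]] mid [0.47234511 0.19125779 0.009     ] yaw 0.4212688138480231
scanner (array([0.47215655, 0.18514323, 0.42032647]), array([[ 2.2,  3. ],
       [-2. ,  2.7],
       [-2. , -3. ],
       [ 1.9, -4.1]]))
board (array([ 0.64985473, -0.1162714 ,  0.17519524]), array([[ 0.2, -1.4],
       [-0.9,  1.2],
       [ 0.7,  0.5]]))
carton (array([ 0.64904641, -0.11579322,  0.18225679]), array([[-0.4, -0.7],
       [ 1.3, -0.9],
       [-0.1,  1.1],
       [-0.8,  0.8]]))
[array([ 0.6722, -0.0917,  0.086 ]), array([ 0.6788, -0.13  ,  0.086 ]), array([ 0.6264, -0.14  ,  0.086 ]), array([ 0.6192, -0.1013,  0.086 ])]
```

Run:
```python
from h import *
delta([.472,.188,.24],-1.153)
```

```text
t 1.95 pos [0.4765 0.0481 0.3039] rot [ 3.1412 -0.     -1.1604] w 0.0853 F [-0.1  0.7 -0.2]
shift shares total (start axes) [-0.2601 -0.1035  0.1277] max rows 2.0811494051697776 norm rows 2.4618867459219658
turn shares total [ 0.0005 -0.     -0.0094] deg 0.42
shift shares if turned first [-0.2594 -0.1054  0.1278]
```

```bash
python3 -m crank '-0.04 -0.02 0.02 0 0 -0.0094; -0.06 -0.024 0.03 0 0 0; -0.06 -0.024 0.03 0 0 0; -0.06 -0.024 0.03 0 0 0; -0.04 -0.013 0.018 0 0 0; 0 0 0 0 0 0; 0 0 0 0 0 0; 0 0 0 0 0 0'
python3 - <<'E'
from h import *
from cell import manip
import pickle
delta([.472,.188,.24],-1.153)
c=manip.calibration("wrist"); im=manip.capture("wrist"); cv2.imwrite("pics/w2.png",im[:,:,::-1]); pickle.dump(c,open("w2.pkl","wb"))
a=im[100:400,220:440,::-1]
cv2.imwrite("pics/G.png",cv2.resize(a,None,fx=2,fy=2,interpolation=cv2.INTER_CUBIC))
E
```

```text
time: 2.95
tcp_pos: [0.4722, 0.188, 0.2404]
tool_rot: [-3.141, -0.0, -1.153]
contact_force: [0.3, -0.8, -0.4]
width: 0.0854
t 2.95 pos [0.4722 0.188  0.2404] rot [-3.1408e+00 -3.0000e-04 -1.1527e+00] w 0.0854 F [ 0.3 -0.8 -0.4]
shift shares total (start axes) [-0.0001  0.0004  0.0008] max rows 0.006425400274234367 norm rows 0.00736882910944313
turn shares total [-0.001  -0.0004  0.0004] deg 0.05
shift shares if turned first [-0.0001  0.0004  0.0008]
```

View pics/w2.png

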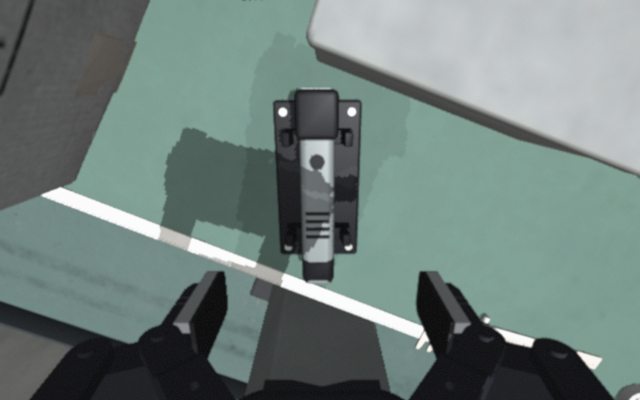

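View pics/G.png

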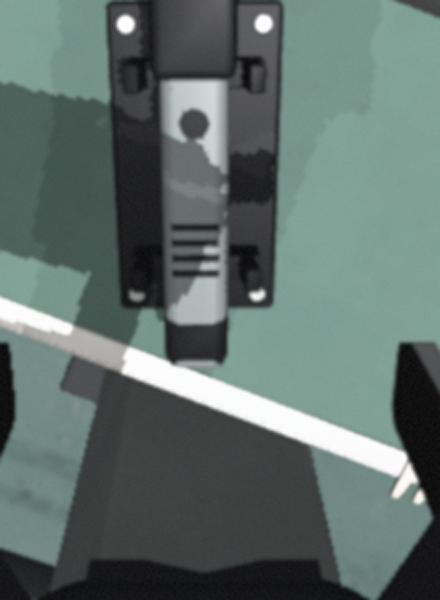

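Run:
```python
from h import *
import pickle
im=cv2.imread("pics/w2.png")
cv2.imwrite("pics/H.png",cv2.resize(im[80:290,265:370],None,fx=6,fy=6,interpolation=cv2.INTER_CUBIC)[:600])
cv2.imwrite("pics/I.png",cv2.resize(im[190:290,265:370],None,fx=6,fy=6,interpolation=cv2.INTER_CUBIC))
```

```text
(no output)
```

View pics/H.png

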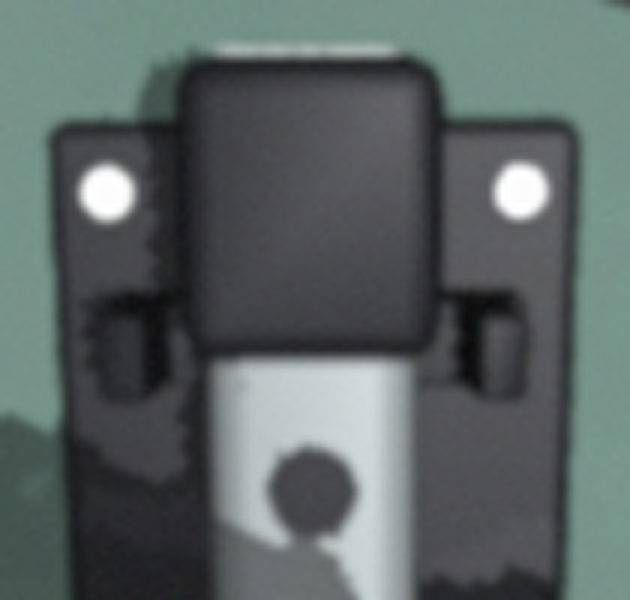

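View pics/I.png

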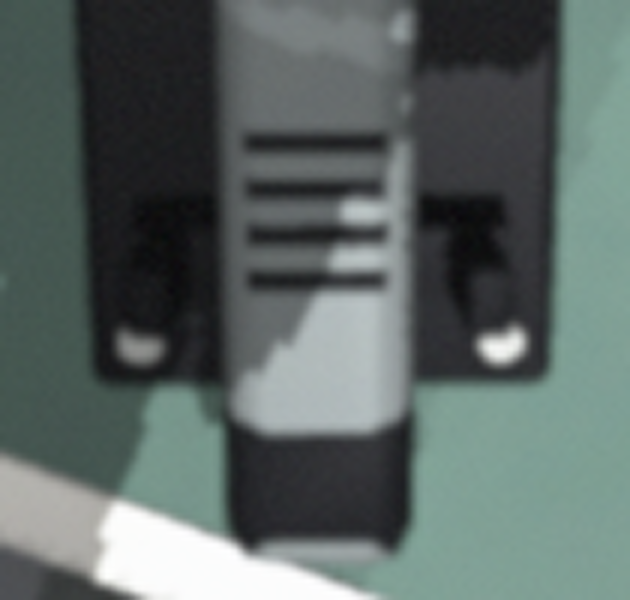

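Run:
```python
from h import *
import pickle
w=pickle.load(open("w2.pkl","rb"))
X,Y,z=.075,.039,.008
u=np.vstack([crop([[52,122],[578,122]],6,(265,80)),crop([[549,380],[97,380]],6,(265,190))])
print("cradle",fit([(w,[[X,Y,z],[X,-Y,z],[-X,-Y,z],[-X,Y,z]],u)],[.47,.19,.4]))
N=.052
n=crop([[183,62],[437,62],[430,352],[200,352]],6,(265,80))
print("nose",fit([(w,[[.085,.017,N],[.085,-.017,N],[.047,-.017,N],[.047,.017,N]],n)],[.47,.19,.4]))
P=[ray(w,q,.052).round(4) for q in n];print(P)
f=(P[0]+P[1])/2
t=ray(w,crop([[322,435]],6,(265,190))[0],.048); 
print("front",f,"tailjoint",t,"dist (139?)",np.linalg.norm((f-t)[:2]),"yaw",np.arctan2(*(f-t)[[1,0]]))
d=(f-t)/np.linalg.norm((f-t)[:2]);print("mid from centre", (f+t)/2-d*.0155)
```

```text
cradle (array([0.47279055, 0.1909169 , 0.42146298]), array([[-1.3, -1. ],
       [ 1.4, -1.3],
       [ 0.9,  1.5],
       [-1.1,  1.8]]))
nose (array([0.4716331 , 0.19008385, 0.42490702]), array([[-2. , -1.7],
       [ 2.2, -2.1],
       [ 2.9,  2.1],
       [-3.1,  2.4]]))
[array([0.5416, 0.2388, 0.052 ]), array([0.5541, 0.2105, 0.052 ]), array([0.522 , 0.1966, 0.052 ]), array([0.5101, 0.2235, 0.052 ])]
front [0.54785 0.22465 0.052  ] tailjoint [0.41680239 0.16544525 0.048     ] dist (139?) 0.14380082794930313 yaw 0.424333604295587
mid from centre [0.46820084 0.18866606 0.04956885]
```

Run:
```python
from h import *
delta([.471,.190,.090],-1.148)
```

```text
t 3.0 pos [0.4722 0.1882 0.2403] rot [-3.1409e+00 -2.0000e-04 -1.1525e+00] w 0.0856 F [-0.1  0.1  0.2]
shift shares total (start axes) [-0.0043  0.0009  0.3006] max rows 2.405075202873817 norm rows 2.4053289611893063
turn shares total [-0.0009 -0.0003 -0.0057] deg 0.26
shift shares if turned first [-0.0042  0.0007  0.3006]
```

```bash
python3 -m crank '-0.0043 0.001 0.03 0 0 -0.0057; 0 0 0.05 0 0 0; 0 0 0.06 0 0 0; 0 0 0.06 0 0 0; 0 0 0.05 0 0 0; 0 0 0.03 0 0 0; 0 0 0.02 0 0 0; 0 0 0 0 0 0; 0 0 0 0 0 0' && python3 -m crank '0 0 0 0 0 0; 0 0 0 0 0 0; 0 0 0 0 0 0; 0 0 0 0 0 0; 0 0 0 0 0 0; 0 0 0 0 0 0; 0 0 0 0 0 0; 0 0 0 0 0 0' 0 45
python3 - <<'E'
from h import *
from cell import manip
import pickle
delta([.471,.190,.090],-1.148)
c=manip.calibration("wrist"); im=manip.capture("wrist"); cv2.imwrite("pics/w3.png",im[:,:,::-1]); pickle.dump(c,open("w3.pkl","wb"))
E
```

```text
time: 4.12
tcp_pos: [0.4709, 0.1908, 0.0905]
tool_rot: [-3.14, -0.0, -1.147]
contact_force: [-1.5, -0.3, -0.3]
width: 0.0855
time: 5.12
tcp_pos: [0.4707, 0.1908, 0.0902]
tool_rot: [-3.141, -0.0, -1.147]
contact_force: [-0.9, -0.0, 5.7]
width: 0.0273
t 5.125 pos [0.4707 0.1908 0.0902] rot [-3.1410e+00 -1.0000e-04 -1.1465e+00] w 0.0273 F [-0.9 -0.   5.7]
shift shares total (start axes) [0.0018 0.0001 0.0004] max rows 0.01408100048391963 norm rows 0.014530052278484895
turn shares total [-0.0007 -0.0002  0.0019] deg 0.09
shift shares if turned first [0.0018 0.0001 0.0004]
```

View pics/w3.png

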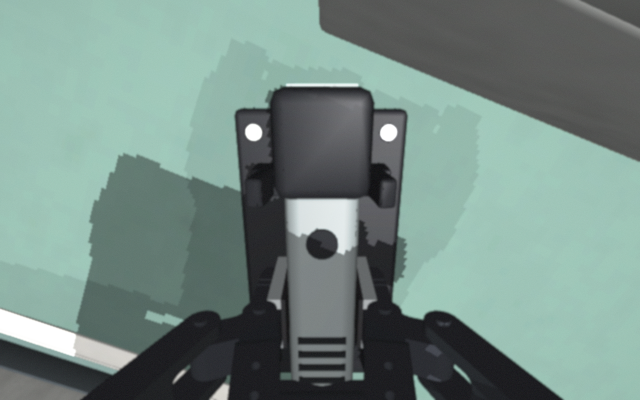

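Run:
```python
from h import *
import pickle
w=pickle.load(open("w3.pkl","rb"))
tcp=np.array([.4707,.1908]);yaw=-1.1465+np.pi/2
ax=np.array([np.cos(yaw),np.sin(yaw)]);lat=np.array([-ax[1],ax[0]])
for n,uv,z,ex in(("front top edge rounded",(321,89),.052,.085),("white strip",(321,85),.05,.085),("nose back",(322,197),.052,.047),("button",(322,243),.048,0),("FL",(275,92),.052,0),("FR",(372,92),.052,0),("BL",(274,193),.052,0),("BR",(371,193),.052,0)):
    p=ray(w,uv,z)[:2]-tcp; print(n,(p@ax).round(4),(p@lat).round(4),ex)
sc=[ray(w,q,.009)[:2] for q in((253.5,132),(388.5,132))];print([( (p-tcp)@ax,(p-tcp)@lat) for p in sc])
```

```text
front top edge rounded 0.0844 -0.0008 0.085
white strip 0.0856 -0.0007 0.085
nose back 0.0497 -0.0011 0.047
button 0.0306 -0.0011 0
FL 0.0835 0.0133 0
FR 0.0835 -0.0164 0
BL 0.0512 0.0152 0
BR 0.0512 -0.0176 0
[(np.float64(0.06636293496126407), np.float64(0.029329733586550888)), (np.float64(0.0663329253498621), np.float64(-0.03074037512283805))]
```

```bash
python3 -m crank '0 0 -0.01 0 0 0; 0 0 -0.02 0 0 0; 0 0 -0.04 0 0 0; 0 0 -0.06 0 0 0; 0 0 -0.08 0 0 0; 0 0 -0.08 0 0 0; 0 0 -0.06 0 0 0; 0 0 -0.04 0 0 0; 0 0 -0.02 0 0 0; 0 0 0 0 0 0'
python3 - <<'E'
from h import *
delta([.40,.0,.295],-1.399)
E
```

```text
time: 6.42
tcp_pos: [0.4705, 0.1908, 0.2951]
tool_rot: [-3.141, -0.0, -1.147]
contact_force: [0.4, 0.1, -2.1]
width: 0.0275
t 6.425 pos [0.4705 0.1908 0.2951] rot [-3.1412e+00 -1.0000e-04 -1.1466e+00] w 0.0275 F [ 0.4  0.1 -2.1]
shift shares total (start axes) [2.897e-01 2.855e-01 1.000e-04] max rows 2.3177507417455057 norm rows 3.2542449496288395
turn shares total [-6.000e-04 -1.000e-04  3.214e-01] deg 14.46
shift shares if turned first [3.519e-01 2.041e-01 2.000e-04]
```

```bash
python3 -m crank '0.02 0.02 0 0 0 0; 0.04 0.04 0 0 0 0; 0.06 0.06 0 0 0 0; 0.06 0.06 0 0 0 0; 0.05 0.05 0 0 0 0; 0.04 0.035 0 0 0 0; 0.02 0.02 0 0 0 0.061; 0 0 0 0 0 0.13; 0 0 0 0 0 0.13; 0 0 0 0.12 0 0; 0 0 0 0.15 0 0; 0 0 0 0.15 0 0; 0 0 0 0.12 0 0; 0 0 0 0 0 0; 0 0 0 0 0 0; 0 0 0 0 0 0'
python3 - <<'E'
from h import *
from cell import manip
import pickle
delta([.40,0,.295],-1.399)
c=manip.calibration("wrist"); im=manip.capture("wrist"); cv2.imwrite("pics/w4.png",im[:,:,::-1]); pickle.dump(c,open("w4.pkl","wb"))
E
```

```text
time: 8.43
tcp_pos: [0.4007, 0.0, 0.2949]
tool_rot: [-2.718, 0.0, -1.399]
contact_force: [0.2, 0.1, -1.8]
width: 0.0275
t 8.425 pos [0.4007 0.     0.2949] rot [-2.7185e+00  2.0000e-04 -1.3986e+00] w 0.0275 F [ 0.2  0.1 -1.8]
shift shares total (start axes) [-0.0002  0.0011 -0.0007] max rows 0.009121805307025438 norm rows 0.010857762350426504
turn shares total [-5.387e-01  4.000e-04  5.000e-04] deg 24.24
shift shares if turned first [-0.0002  0.0013 -0.0002]
```

View pics/w4.png

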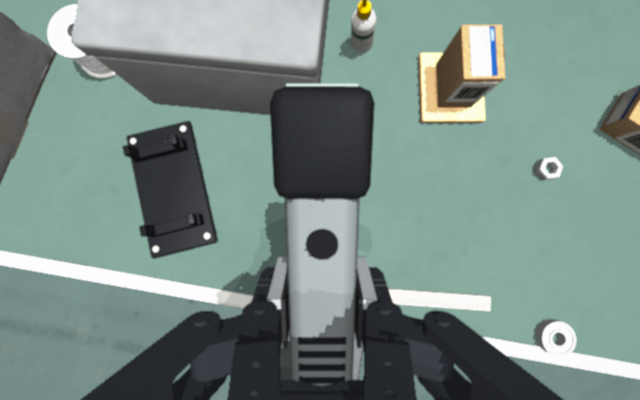

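Run:
```python
import cv2
a=cv2.imread("pics/w4.png")
cv2.imwrite("pics/J.png",cv2.resize(a[15:130,410:515],None,fx=5,fy=5,interpolation=cv2.INTER_CUBIC))
cv2.imwrite("pics/K.png",cv2.resize(a[115:260,115:225],None,fx=4,fy=4,interpolation=cv2.INTER_CUBIC))
```

```text
(no output)
```

View pics/J.png

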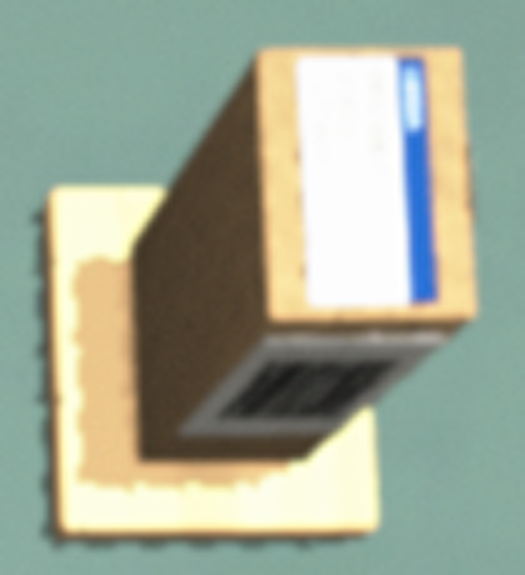

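View pics/K.png

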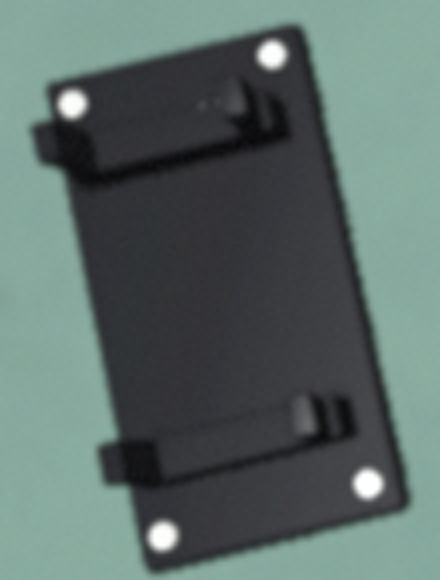

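Run:
```python
from h import *
import pickle
w=pickle.load(open("w4.pkl","rb"))
X,Y,z=.075,.039,.008
print("cradle",fit([(w,[[X,Y,z],[X,-Y,z],[-X,-Y,z],[-X,Y,z]],crop([[48,85],[302,25],[410,508],[152,572]],4,(115,115)))],[.47,.19,.4]))
S=[ray(w,q,.009) for q in crop([[72,103],[272,54],[368,484],[161,536]],4,(115,115))]
m=np.mean(S,0);v=S[0]+S[1]-S[2]-S[3];print("screws",m,np.arctan2(v[1],v[0]))
z=.01;X,Y=.0425,.0375
b=crop([[52,188],[62,526],[378,526]],5,(410,15))
Pb=[[X,Y,z],[-X,Y,z],[-X,-Y,z]]
print("board",fit([(w,Pb,b)],[.65,-.11,.15]))
k=crop([[260,50],[465,50],[477,318],[268,318]],5,(410,15));z=.086;X,Y=.0275,.02
Pk=[[X,Y,z],[X,-Y,z],[-X,-Y,z],[-X,Y,z]]
print("carton",fit([(w,Pk,k)],[.65,-.11,.15]))
l=crop([[268,335],[448,335],[352,433],[180,436]],5,(410,15))
Pl=[[-X,.018,.078],[-X,-.018,.078],[-X,-.018,.032],[-X,.018,.032]]
print("label",fit([(w,Pl,l)],[.65,-.11,.15]))
r=fit([(w,Pb,b),(w,Pk,k),(w,Pl,l)],[.65,-.11,.15]);print("all",r[0])
```

```text
cradle (array([0.47226796, 0.18860553, 0.42224575]), array([[-0.7, -0.9],
       [ 0.4, -1.9],
       [ 1.3,  0.8],
       [-0.9,  1.8]]))
screws [0.47229313 0.19101147 0.009     ] 0.4206194776927445
board (array([ 0.64973238, -0.11577002,  0.17517449]), array([[-0.2, -0.7],
       [-0.1,  0.4],
       [ 0.3,  0.3]]))
carton (array([ 0.64885443, -0.11588904,  0.1659171 ]), array([[-0.2, -0.6],
       [ 0. , -0.3],
       [ 0.1,  0.5],
       [ 0.1,  0.3]]))
label (array([ 0.64933428, -0.11700671,  0.1796275 ]), array([[ 0.2,  0.7],
       [ 1. ,  0.4],
       [-1.8, -0.4],
       [ 0.4, -0.8]]))
all [ 0.6492251  -0.11629997  0.17623578]
```

```bash
python3 -m crank '0 0 0 -0.12 0 0; 0 0 0 -0.15 0 0; 0 0 0 -0.15 0 0; 0 0 0 -0.12 0 0; 0 0 0 0 0 0; 0 0 0 0 0 0'
python3 - <<'E'
from h import *
delta([.4696,-.1478,.1082],-1.396)
E
```

```text
time: 9.22
tcp_pos: [0.4003, 0.0001, 0.2948]
tool_rot: [-3.14, 0.0, -1.399]
contact_force: [0.7, -0.3, -1.7]
width: 0.0272
t 9.225 pos [4.003e-01 1.000e-04 2.948e-01] rot [-3.1403e+00  2.0000e-04 -1.3986e+00] w 0.0272 F [ 0.7 -0.3 -1.7]
shift shares total (start axes) [ 0.3152 -0.0853  0.3733] max rows 2.986012747543466 norm rows 3.967562405551563
turn shares total [-0.0017  0.0002 -0.0033] deg 0.17
shift shares if turned first [ 0.3154 -0.085   0.3732]
```

```bash
python3 -m crank '0.02 -0.01 0 -0.0017 0 -0.0033; 0.05 -0.015 0 0 0 0; 0.07 -0.02 0.02 0 0 0; 0.07 -0.02 0.05 0 0 0; 0.06 -0.01 0.07 0 0 0; 0.03 -0.01 0.07 0 0 0; 0.0154 0 0.06 0 0 0; 0 0 0.05 0 0 0; 0 0 0.03 0 0 0; 0 0 0.015 0 0 0; 0 0 0.008 0 0 0; 0 0 0 0 0 0; 0 0 0 0 0 0'
python3 - <<'E'
from h import *
from cell import manip
delta([.4696,-.1478,.1082],-1.396)
for n in("top","scene","wrist"):
    im=manip.capture(n); cv2.imwrite(f"pics/{n}5.png",im[:,:,::-1])
a=cv2.imread("pics/top5.png")[130:270,290:390];b=cv2.imread("pics/scene5.png")[150:290,280:400]
cv2.imwrite("pics/L.png",np.hstack([cv2.resize(a,(400,560),interpolation=2),cv2.resize(b,(400,560*1),interpolation=2)]))
E
```

```text
time: 10.85
tcp_pos: [0.4696, -0.1481, 0.1088]
tool_rot: [3.141, -0.001, -1.396]
contact_force: [0.6, 0.6, -2.3]
width: 0.0275
t 10.85 pos [ 0.4696 -0.1481  0.1088] rot [ 3.1411e+00 -7.0000e-04 -1.3960e+00] w 0.0275 F [ 0.6  0.6 -2.3]
shift shares total (start axes) [-0.0006 -0.0001  0.0013] max rows 0.010333429927248143 norm rows 0.0115447375612379
turn shares total [ 0.0007 -0.0009 -0.    ] deg 0.05
shift shares if turned first [-0.0006 -0.0001  0.0013]
```

View pics/L.png

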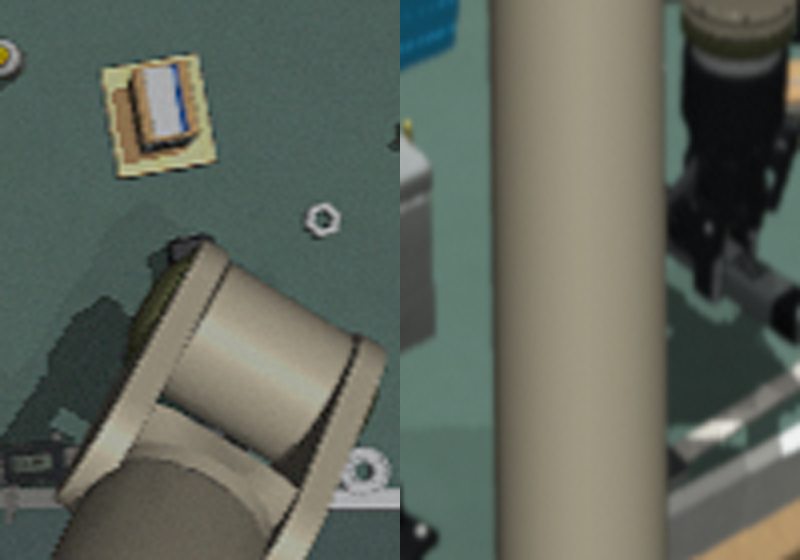

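View pics/wrist5.png

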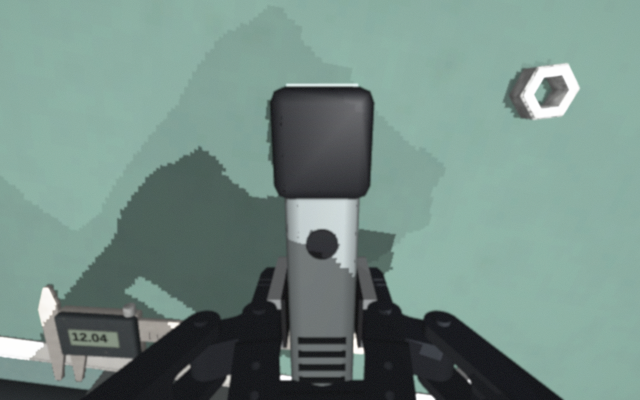

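View pics/scene5.png

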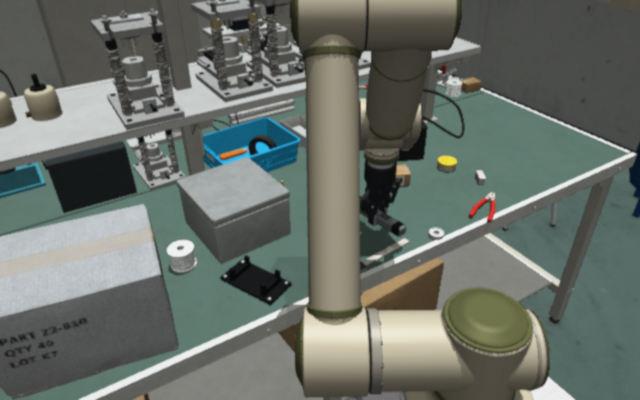

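```bash
python3 -m crank '0 0 0.001 0 0 0; 0 0 0 0 0 0; 0 0 0 0 0 0; 0 0 0 0 0 0; 0 0 0 0 0 0; 0 0 0 0 0 0; 0 0 0 0 0 0; 0 0 0 0 0 0; 0 0 0 0 0 0; 0 0 0 0 0 0; 0 0 0 0 0 0; 0 0 0 0 0 0; 0 0 0 0 0 0; 0 0 0 0 0 0; 0 0 0 0 0 0; 0 0 0 0 0 0'
python3 - <<'E'
from h import *
from cell import manip
delta([.4696,-.1478,.1082],-1.396)
t=manip.calibration("top")
a=.175;c,s=np.cos(a),np.sin(a)
M=np.array([.4696,-.1478,.053])
P=[[.085,.017,.017],[.085,-.017,.017],[.085,.017,-.013],[.155,0,.002]]
W=[M+[c*x-s*y,s*x+c*y,z] for x,y,z in P]
u=proj(t,W);print(u.round(1), ((u-[290,130])*4).round())
S=np.array([.6493,-.116,0]);Pb=[[.0425,.0375,.01],[.0425,-.0375,.01],[-.0425,-.0375,.01],[-.0425,.0375,.01]]
print(((proj(t,[S+[c*x-s*y,s*x+c*y,z] for x,y,z in Pb])-[290,130])*4).round())
E
```

```text
time: 13.0
tcp_pos: [0.4694, -0.148, 0.1079]
tool_rot: [3.14, -0.0, -1.396]
contact_force: [-0.5, 0.1, -1.9]
width: 0.0275
t 13.0 pos [ 0.4694 -0.148   0.1079] rot [ 3.1403 -0.     -1.3962] w 0.0275 F [-0.5  0.1 -1.9]
shift shares total (start axes) [-0.0003 -0.0005 -0.0006] max rows 0.005147447030008376 norm rows 0.006879837214799246
turn shares total [ 0.0017 -0.     -0.0002] deg 0.08
shift shares if turned first [-0.0003 -0.0005 -0.0006]
[[330.4 190.3]
 [342.1 188.3]
 [329.7 190.9]
 [331.6 166. ]] [[162. 241.]
 [208. 233.]
 [159. 243.]
 [166. 144.]]
[[ 98.  69.]
 [194.  53.]
 [214. 162.]
 [117. 179.]]
```

```bash
python3 -m crank '0 0 -0.01 0 0 0; 0 0 -0.03 0 0 0; 0 0 -0.06 0 0 0; 0 0 -0.08 0 0 0; 0 0 -0.08 0 0 0; 0 0 -0.06 0 0 0; 0 0 -0.03 0 0 0; 0 0 -0.01 0 0 0; 0 0 0 0 0 -0.1; 0 0 0 0 0 -0.12; 0 0 0 0 0 -0.098; 0 0 0 0 0 0; 0 0 0 0 0 0'
python3 - <<'E'
from h import *
delta([.4707,.1908,.2],-1.1465)
E
```

```text
time: 14.62
tcp_pos: [0.4695, -0.1479, 0.2876]
tool_rot: [3.14, 0.001, -1.148]
contact_force: [0.1, 0.1, -1.8]
width: 0.0271
t 14.625 pos [ 0.4695 -0.1479  0.2876] rot [ 3.1399e+00  9.0000e-04 -1.1479e+00] w 0.0271 F [ 0.1  0.1 -1.8]
shift shares total (start axes) [-0.6166 -0.2804  0.1752] max rows 4.93286418706133 norm rows 5.597472594035352
turn shares total [ 0.0021  0.0011 -0.0017] deg 0.13
shift shares if turned first [-0.6164 -0.281   0.1752]
```

```bash
python3 -m crank '-0.02 -0.01 0 0.002 0.001 -0.0017; -0.05 -0.022 0 0 0 0; -0.08 -0.036 0 0 0 0; -0.09 -0.042 0 0 0 0; -0.09 -0.042 0 0 0 0; -0.09 -0.042 0 0 0 0; -0.08 -0.036 0 0 0 0; -0.06 -0.027 0 0 0 0; -0.04 -0.018 0 0 0 0; -0.0165 -0.006 0 0 0 0; 0 0 0 0 0 0; 0 0 0 0 0 0; 0 0 0 0 0 0'
python3 - <<'E'
from h import *
delta([.4707,.1908,.1],-1.1465)
E
```

```text
time: 16.25
tcp_pos: [0.4704, 0.1902, 0.2878]
tool_rot: [-3.141, -0.001, -1.146]
contact_force: [0.1, 0.1, -1.6]
width: 0.0271
t 16.25 pos [0.4704 0.1902 0.2878] rot [-3.1413e+00 -5.0000e-04 -1.1462e+00] w 0.0271 F [ 0.1  0.1 -1.6]
shift shares total (start axes) [-0.0011 -0.001   0.3756] max rows 3.0051959485714366 norm rows 3.005219588467068
turn shares total [-0.0003 -0.0007  0.0003] deg 0.04
shift shares if turned first [-0.0009 -0.0011  0.3756]
```

```bash
python3 -m crank '-0.001 -0.001 0.02 0 0 0; 0 0 0.05 0 0 0; 0 0 0.07 0 0 0; 0 0 0.07 0 0 0; 0 0 0.06 0 0 0; 0 0 0.05 0 0 0; 0 0 0.03 0 0 0; 0 0 0.02 0 0 0; 0 0 0 0 0 0; 0 0 0 0 0 0'
python3 - <<'E'
from h import *
from cell import manip
delta([.4707,.1908,.0905],-1.1465)
im=manip.capture("wrist"); cv2.imwrite("pics/w6.png",im[:,:,::-1])
E
```

```text
time: 17.5
tcp_pos: [0.4709, 0.1914, 0.1032]
tool_rot: [-3.14, -0.001, -1.145]
contact_force: [0.1, -0.2, -0.8]
width: 0.0272
t 17.5 pos [0.4709 0.1914 0.1032] rot [-3.1403e+00 -7.0000e-04 -1.1451e+00] w 0.0272 F [ 0.1 -0.2 -0.8]
shift shares total (start axes) [0.001  0.0009 0.0255] max rows 0.20389617563354542 norm rows 0.2041781543610793
turn shares total [-0.0016 -0.0009  0.0018] deg 0.12
shift shares if turned first [0.001  0.0008 0.0255]
```

View pics/w6.png

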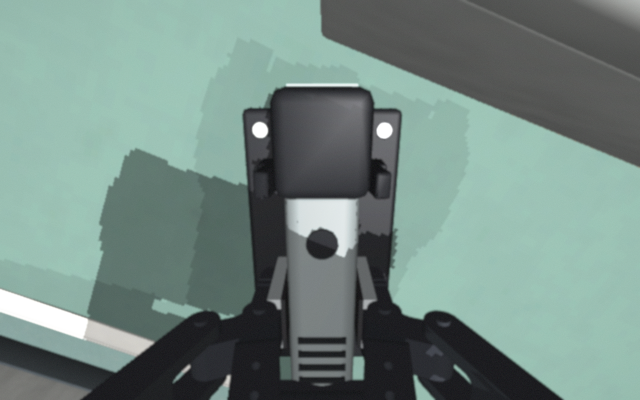

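Aligned as at pickup: nose between the saddle walls, screws at (260,130) and (385,130). Lowering the last 12.7 mm.

```bash
python3 -m crank '0.001 0.001 0.008 0 0 0.001; 0 0 0.008 0 0 0; 0 0 0.006 0 0 0; 0 0 0.003 0 0 0; 0 0 0.001 0 0 0; 0 0 0 0 0 0; 0 0 0 0 0 0'
python3 - <<'E'
from h import *
delta([.4707,.1908,.0902],-1.1465)
E
```

```text
time: 18.42
tcp_pos: [0.4703, 0.1907, 0.0902]
tool_rot: [-3.141, -0.001, -1.146]
contact_force: [-2.5, -1.0, 4.1]
width: 0.0274
t 18.425 pos [0.4703 0.1907 0.0902] rot [-3.1413e+00 -5.0000e-04 -1.1457e+00] w 0.0274 F [-2.5 -1.   4.1]
shift shares total (start axes) [ 0.0002 -0.0009 -0.    ] max rows 0.0068527670780404405 norm rows 0.007102730725462316
turn shares total [-0.0004 -0.0007  0.001 ] deg 0.06
shift shares if turned first [ 0.0002 -0.0009 -0.    ]
```

```bash
python3 -m crank '0 0 0 0 0 0; 0 0 0 0 0 0; 0 0 0 0 0 0; 0 0 0 0 0 0; 0 0 0 0 0 0; 0 0 0 0 0 0; 0 0 0 0 0 0; 0 0 0 0 0 0' 1 && python3 -m crank '0 0 -0.02 0 0 0; 0 0 -0.04 0 0 0; 0 0 -0.06 0 0 0; 0 0 -0.08 0 0 0; 0 0 -0.06 0 0 0; 0 0 -0.04 0 0 0; 0 0 -0.02 0 0 0; 0 0 0 0 0 0; 0 0 0 0 0 0'
python3 - <<'E'
from h import *
from cell import manip
import pickle
delta([.4707,.1908,.0902],-1.1465)
c=manip.calibration("wrist"); im=manip.capture("wrist"); cv2.imwrite("pics/w7.png",im[:,:,::-1]); pickle.dump(c,open("w7.pkl","wb"))
im=manip.capture("scene");cv2.imwrite("pics/s7.png",im[:,:,::-1]);cv2.imwrite("pics/s7c.png",cv2.resize(im[150:310,200:370,::-1],None,fx=3.5,fy=3.5,interpolation=2))
E
```

```text
time: 19.42
tcp_pos: [0.4704, 0.1908, 0.0898]
tool_rot: [-3.141, -0.0, -1.146]
contact_force: [-0.1, -0.9, 0.5]
width: 0.0854
time: 20.55
tcp_pos: [0.47, 0.1908, 0.249]
tool_rot: [3.14, 0.0, -1.146]
contact_force: [-0.1, 0.1, -0.1]
width: 0.0853
t 20.55 pos [0.47   0.1908 0.249 ] rot [ 3.1404  0.     -1.1459] w 0.0853 F [-0.1  0.1 -0.1]
shift shares total (start axes) [ 0.0005 -0.0017  0.3176] max rows 2.54073777334162 norm rows 2.5407761316904485
turn shares total [0.0016 0.     0.0008] deg 0.08
shift shares if turned first [ 0.0005 -0.0013  0.3176]
```

View pics/w7.png

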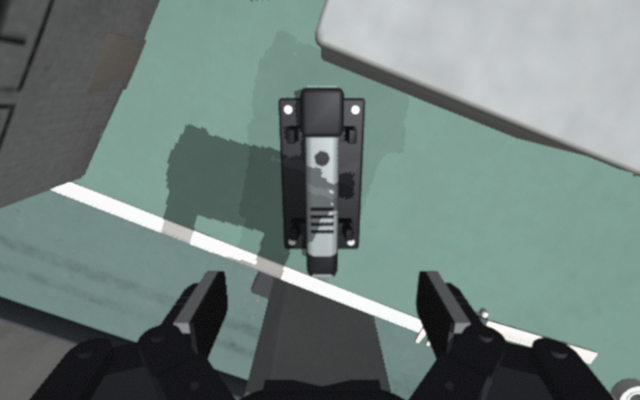

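View pics/s7c.png

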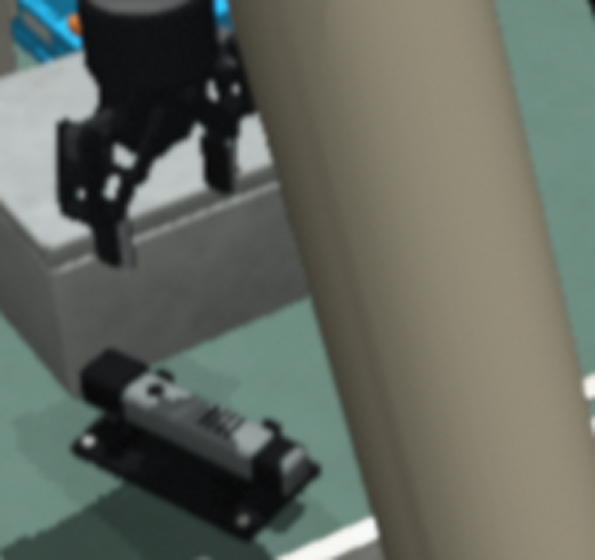

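The scanner lies level in the cradle as before: nose at (322,112), screws symmetric at (288,110) and (355,110). The gripper is open and about 16 cm above it, so I'm handing in.

Run:
```python
from cell import manip
print(manip.job_done())
```

```text
the job is handed in; nothing more can be done
None
```

The scanner was taken out, aimed at the label and laid back in its cradle. I handed the job in at about 21 s of the 50 s.

- **Aiming:** I gripped the scanner across the handle at `scanner_mid`, where the camera put the nose within about 1 mm of where it should be. I then held it level with its focus point on the label centre I had estimated, at (0.622, -0.121, 0.055). It held steady there for over 2 s, within about 0.5 mm and 0.1° of target.
- **Return:** I lowered it to the pickup pose to within 0.5 mm, where it met light contact of about 4 N. I then opened the gripper and backed off about 16 cm. The last wrist and scene pictures show it level and centred between the saddles.
- **Carton:** It stood clear of the scanner at all times. In the top view at the scan pose the board was where I had measured it. I did not look at it again after that.

**Checks that disagreed:**
- The fixed cameras differed by up to about 7 mm on positions, so I relied on the wrist camera, whose own estimates agreed to about 1–2 mm. In those pictures the object sizes came out a few percent smaller than stated.
- The estimates of the carton's yaw ranged from 0.12 to 0.185 rad, and I used 0.175.
- The read itself cannot be seen directly, so I judged it only from the geometry.

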